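# Clear the bread box lid, try its catch, and hold the lid open

### The arm

A 6-joint arm with a two-finger parallel gripper is mounted at the origin on a cart in front of the work surface, level with it; the furniture and walls round the work are solid. World frame = base frame: x ahead of the robot, y to its left, z up, the work surface at z = 0. Lengths are in mm, angles in degrees, forces in N, time in s.
With the tool pointing down it reaches from about 350 to 850 mm from the base axis. Payload 8.1 kg.
Tool frame: the origin (TCP) lies midway between the tips of the shut fingers; the grasp point (between the pads) lies 19 mm behind it (r.pinch_z is the distance from the TCP to the grasp point, in mm); z points along the fingers, y is the line along which they close (so a half turn about z gives the same grasp; the last joint's range is limited). The gripper opens to 85 mm and grips with 20 to 120 N. Pads are 22 mm wide; open, the fingers measure 114 mm over their backs; the gripper's body (76 mm by 85 mm) begins 54 mm behind the grasp point. The pads swing forward as they close: fully open they stand 13 mm farther back than shut.
Start: joints at [62.258, 7.471, 85.268, -0, 87.261, -4.893], TCP at [232.967, 552.93, 231.292] pointing down, gripper open.
Joint ranges: [-169.43, 169.43], [-51.17, 129.36], [1.28, 143.12], [-76.62, 256.62], [0, 156.53], [-152.29, 152.29]. Speed limits (degrees/s): [136.94, 136.94, 159.86, 180, 180, 180].

### API

Orientations are given as [roll, pitch, yaw] about the fixed x, y, z axes, in that order (R = Rz(yaw) Ry(pitch) Rx(roll)).
In Python, from bench import sensors, optics, job, r gives the robot as it stands.
- The arm moves only by the tool play_rows, never from a script. Its argument "motion" is a list that holds one entry, the list of rows, each a list of 6 numbers: the shift along the tool's x, y, z in cm, then the turn, a rotation vector about the tool's x, y, z in degrees. In form: [[[x, y, z, ax, ay, az], ...]]. A call has 1 to 5 rows; each row is the pose to reach, as a shift and turn from the pose commanded when the call began, along the tool's axes at that moment; what a row does not reach only later rows make up. A row lasts 1/10 s, in which the tool goes at most 50 mm and 8.59 degrees, less where a joint would pass 70% of its speed; a pose out of reach is approached as far as the arm can. A call with a gripper value outside its range is refused whole. "jaw" is the opening, from 0 (shut) to 1 (fully open), set as the call begins (left out, the last holds). The fingers move at their own pace and stop on an object; "squeeze" is the grip in N (left out, the last holds). Time passes only in rows, so rows that repeat a pose let the fingers close. It gives the time, the measured TCP pose, the force, the opening and the grip force at its end, in the units of the state.
- sensors.sense(): the state, without advancing time (a new reading comes with each control period).
- optics.snapshot(name): name is "side" or "top"; returns a dict with "pixels" (420x560x3 uint8, red, green, blue), "mtx" (3x3 intrinsics, pixels), "R" (3x3) and "t" (3): a world point X has camera coordinates R X + t. Camera axes: x right, y down, z forward; pixel columns grow to the right and rows downward; lengths in mm; the calibration is good to about 2 mm. A picture is of the moment at which its call begins. There is no depth.
- job.hand_in(): hands the job in; it is judged then, once.
The state is a dict: "time": time; "joint_pos": joint angles; "qd": joint speeds; "joint_efforts": joint torques, N m; "tool_pos": TCP position; "tcp_rot": TCP orientation; "ft_force": force on the tool from outside, world axes, zero at the start; "wrist_torque": the same for the moment, N m; "finger_gap": finger opening in mm; "grip_force": force on a finger pad.
Only numpy, scipy, OpenCV 4.12 (cv2) and the standard library are available. Lean on these libraries where they do the work, as an engineer would, in place of code of your own. Each camera call takes 0.05 s, during which the arm holds its last target. There are 200 camera calls.

### The job

I want to load the bread box, so first clear its lid: stand the salt shaker upright in the white spice tray and lay the peeler in the dark wooden utensil tray. Then, before you touch the red release, tug the lid up by its handle to learn whether the hidden catch has caught it (sometimes it has, sometimes not); if it holds, let the lid down, slide the red release to the left to free it, and try again. Raise the lid at least halfway (45 degrees or more) and finish with the gripper still holding the lid open and still - it falls shut if let go - and leave the mug, jar and cup where they stand.

Things in the scene. Friction and masses are not known exactly. Their poses are not given: they have to be found in the camera images.
- bread_box: the fixed wooden box, 200 deep (x) x 300 wide (y) x 90 mm high to its rim, 98 to the top of the closed lid; origin at the centre of its underside; its -x side is the front with the catch, its lid is hinged along the +x side. It stands on the worktop turned up to 0.2 rad either way.
- bread_box_lid: flat wooden lid, 202 x 302 x 8 mm, 0.3 kg (2 N at the handle lifts it). Origin mid hinge line, at the lid's underside; the lid reaches from there to its own -x and opens about its own y, its z axis tilting from upright back towards the box's +x, to a stop at 1.3 rad; let go, it falls shut. If the hidden catch has caught, the handle rises only about 4 mm and stops dead; if not, it lifts freely.
- lid_handle (a point): centre of the lid's handle: a dark wooden crossbar, 20 mm in diameter, 30 mm long along the box's y, flat ends, on a 12 mm steel stem near the front of the lid; 34 mm above the lid's upper face, 175 mm in front of the hinge (lid frame -0.175, 0, 0.042). Pinched from above by its flat ends it turns between the fingers as the lid rises.
- lid_hinge (a point): middle of the hinge line, at the back of the rim, 90 mm above the worktop; hinge axis along the box's y.
- release (a joint): slide of the red release along the box's +y (to the left as seen from the robot): 0 m at the start, 0.030 m fully slid, which always frees the lid. It needs about 3 N, stays where it is left, and starts at 0 whether or not the lid is caught. Slide it with the lid down.
- release_tab (a point): centre of the red upright tab of the release, 16 (x) x 14 (y) x 36 mm high, 23 mm in front of the box's front face, centre 114 mm above the worktop (top at 132 mm); it travels with the release. It may be pinched from above across its 14 mm or pushed from its side.
- spice_tray: white open plastic tray for spices, fixed, 130 (x) x 120 (y) x 45 mm high, walls and floor 5 mm; origin at the centre of its underside. Left or right of the box.
- utensil_tray: dark wooden open tray for utensils, fixed, 230 (x, its long way) x 110 (y) x 40 mm high, walls and floor 5 mm; origin at the centre of its underside. On the other side of the box.
- salt_shaker: glass salt shaker with a grey cap, 44 mm in diameter, 90 mm high, about 0.1 kg, upright on one side of the closed lid; origin at the centre of its underside, z along its axis.
- peeler: vegetable peeler with a blue handle, 175 long (x) x 22 wide (y) x 15 mm thick (collides as a 172 x 20 x 13 mm bar), lying on the other side of the closed lid roughly along the box's x; origin at the centre of its underside.
- striped_mug: a mug with dark stripes, 86x120x90 mm, a bystander on the worktop; origin at the centre of its underside
- honey_jar: a small jar with a green lid, 64x68x84 mm, a bystander on the worktop; origin at the centre of its underside
- small_cup: a small green and white cup, 64x88x49 mm, a bystander on the worktop; origin at the centre of its underside
Mind the look-alikes: they are no part of the job. Leave any blue look-alike of the salt_shaker alone.

How it is judged (in metres and radians):
On the way, in this order (a step that is already met when the one before it is completed fails the run):
1. the salt shaker stands in the spice tray and the peeler lies in the utensil tray, both let go, the lid still down and the release untouched (x of salt_shaker in the frame of spice_tray between -0.06 and 0.06 m and y of salt_shaker in the frame of spice_tray between -0.055 and 0.055 m and z of salt_shaker in the frame of spice_tray between -0.005 and 0.015 m and linear speed of each of salt_shaker, peeler below 0.03 m/s and contact force between the fingers and salt_shaker below 0.1 N and x of peeler in the frame of utensil_tray between -0.06 and 0.06 m and y of peeler in the frame of utensil_tray between -0.05 and 0.05 m and z of peeler in the frame of utensil_tray between -0.005 and 0.025 m and contact force between the fingers and peeler below 0.1 N and angle between salt_shaker's own z axis and vertical below 0.25 rad and angle between bread_box_lid's own z axis and vertical below 0.01 rad and value of joint release below 0.006 m), for 0.2 s.
2. the lid is tugged up by its handle, as far as a caught lid gives or farther, before the release is used (angle between bread_box_lid's own z axis and vertical above 0.013 rad and value of joint release below 0.006 m), for 0.1 s.
At the end, for the whole second after the job is handed in: Lid open over 0.75 rad, still (under 0.1 rad/s), held by the fingers (over 0.5 N); shaker standing in the spice tray (tilt under 0.25 rad), peeler flat in the utensil tray (middle within 60 mm along, 50 mm across, 25 mm up), both let go and at rest (x of salt_shaker in the frame of spice_tray between -0.06 and 0.06 m and y of salt_shaker in the frame of spice_tray between -0.055 and 0.055 m and z of salt_shaker in the frame of spice_tray between -0.005 and 0.015 m and linear speed of each of salt_shaker, peeler below 0.03 m/s and contact force between the fingers and salt_shaker below 0.1 N and x of peeler in the frame of utensil_tray between -0.06 and 0.06 m and y of peeler in the frame of utensil_tray between -0.05 and 0.05 m and z of peeler in the frame of utensil_tray between -0.005 and 0.025 m and contact force between the fingers and peeler below 0.1 N and angle between salt_shaker's own z axis and vertical below 0.25 rad and angle between bread_box_lid's own z axis and vertical above 0.75 rad and contact force between the fingers and bread_box_lid above 0.5 N and angular speed of bread_box_lid below 0.1 rad/s); the arm keeps its last pose, push and grip.
It fails at once if striped_mug is moved more than 30 mm or tipped (distance of striped_mug from where it was at the start of the episode above 0.03 m or angle between striped_mug's own z axis and vertical above 0.3 rad).
It fails at once if honey_jar is moved more than 30 mm or tipped (distance of honey_jar from where it was at the start of the episode above 0.03 m or angle between honey_jar's own z axis and vertical above 0.3 rad).
It fails at once if small_cup is moved more than 30 mm or tipped (distance of small_cup from where it was at the start of the episode above 0.03 m or angle between small_cup's own z axis and vertical above 0.3 rad).
It also fails if it takes over 72 s, if anything falls off the work surface, if the arm or the gripper's body presses on something with over 40 N, if the wrist force passes 120 N, or if a joint passes its speed limit or range.

## Working session

There is one attempt and no reset: what is moved stays moved. The work goes in short steps, Python scripts to look and compute and a tool call to move; the robot and the scene stay as the last step left them, time stands still between calls to the robot, and variables do not carry over. Pictures are saved under pics/ and viewed, at most 10 in all, crops included, and the job is handed in when it is done.

Besides the shell and the picture viewer there is one more tool, called as name(argument=value, ...), one argument or row to a line, values as JSON. play_rows: Moves the arm, as the interface text tells. Its arguments: {"type":"object","properties":{"motion":{"type":"array","items":{"type":"array","items":{"type":"array","items":{"type":"number"}}}},"jaw":{"type":"number"},"squeeze":{"type":"number"}},"required":["motion"]}

```bash
mkdir -p pics; ls
python3 - <<'E'
from bench import sensors, optics, job, r
import cv2, numpy as np
for n in("side","top"):
    s=optics.snapshot(n); cv2.imwrite(f"pics/{n}0.png",cv2.cvtColor(s["pixels"],cv2.COLOR_RGB2BGR)); np.savez(f"{n}0.npz",**s)
    print(n,np.round(s["mtx"],1).tolist(),np.round(s["R"],3).tolist(),np.round(s["t"],1).tolist())
st=sensors.sense(); print({k:np.round(v,2).tolist() for k,v in st.items()}, r.pinch_z)
E
```

```text
pics
side [[432.2, 0.0, 279.8], [0.0, 432.2, 205.9], [0.0, 0.0, 1.0]] [[-0.962, -0.272, -0.002], [-0.175, 0.624, -0.762], [0.208, -0.733, -0.648]] [518.8, 175.2, 1207.5]
top [[482.0, 0.0, 279.5], [0.0, 482.0, 222.9], [0.0, 0.0, 1.0]] [[-0.006, -1.0, 0.009], [-0.994, 0.005, -0.108], [0.108, -0.01, -0.994]] [5.7, 565.0, 1414.7]
{'time': 0.1, 'joint_pos': [62.26, 7.51, 85.32, -0.0, 87.26, -4.89], 'qd': [-0.09, -0.03, -0.22, -0.02, -0.13, -0.08], 'joint_efforts': [0.0, -57.1, -50.19, -0.0, 0.01, 0.0], 'tool_pos': [232.73, 552.49, 230.35], 'tcp_rot': [-179.91, -0.01, 157.15], 'ft_force': [0.06, 0.08, -0.54], 'wrist_torque': [0.02, 0.03, 0.02], 'grip_force': 0.0, 'finger_gap': 85.21} 18.700000000000003
```

View pics/top0.png

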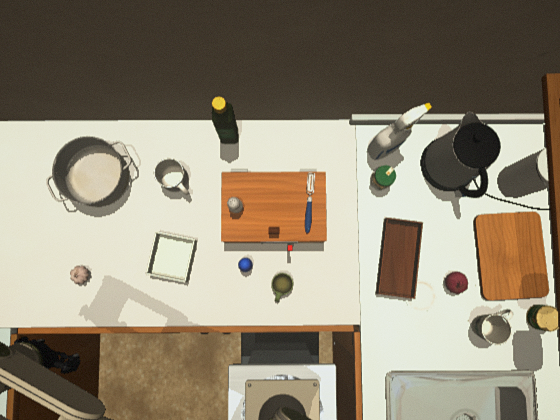

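View pics/side0.png

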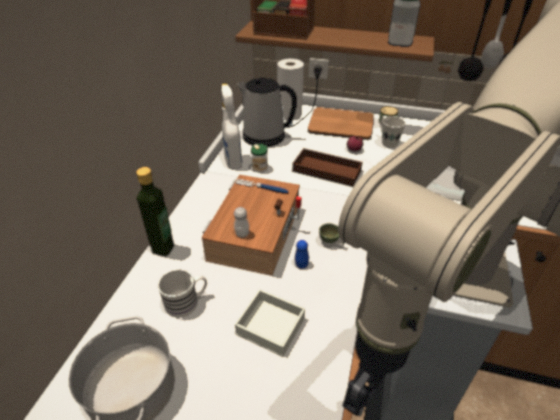

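The top view shows the box at about (274,207), the handle at (274,231) and the red tab at (290,248). The spice tray is at (173,257) and the utensil tray at (400,258). The peeler is on the lid at (310,203) with its blue handle toward the robot.

There are two shaker candidates. The grey-capped one on the lid at (234,205) fits the description. The blue one on the worktop at (245,265) is the look-alike, so I leave it alone.

```bash
cat > u.py <<'E'
import numpy as np, cv2
def ray(s,p,z):
    K,R,t=s["mtx"],np.array(s["R"]),np.array(s["t"]).ravel()
    d=R.T@np.linalg.inv(K)@np.array([p[0],p[1],1.]); c=-R.T@t
    return c+d*(z-c[2])/d[2]
def tri(sa,pa,sb,pb):
    P=[s["mtx"]@np.c_[s["R"],np.array(s["t"]).ravel()] for s in(sa,sb)]
    X=cv2.triangulatePoints(P[0],P[1],np.array(pa,float),np.array(pb,float)).ravel(); return X[:3]/X[3]
def proj(s,X):
    v=s["mtx"]@(s["R"]@np.array(X,float)+np.array(s["t"]).ravel()); return v[:2]/v[2]
def blobs(m,roi,amin=5):
    x0,y0,x1,y1=roi; k=np.zeros_like(m,np.uint8); k[y0:y1,x0:x1]=m[y0:y1,x0:x1]
    cs,_=cv2.findContours(k,cv2.RETR_EXTERNAL,cv2.CHAIN_APPROX_NONE)
    return sorted([c for c in cs if cv2.contourArea(c)>=amin],key=cv2.contourArea,reverse=True)
def rect(s,c,z):
    w=np.array([ray(s,q,z)[:2] for q in c.reshape(-1,2)],np.float32); return cv2.minAreaRect(w)
E
python3 - <<'E'
from u import *
T=dict(np.load("top0.npz")); S=dict(np.load("side0.npz"))
hsv=cv2.cvtColor(T["pixels"],cv2.COLOR_RGB2HSV); H,s,V=[hsv[...,i].astype(int) for i in range(3)]
def show(n,m,roi,z,k=3):
    for c in blobs(m,roi)[:k]: 
        q=rect(T,c,z); print(n,cv2.boundingRect(c),np.round(q[0],1),np.round(q[1],1),round(q[2],1))
wood=(s>90)&(V>90)&(H<20)
show("lid",wood,(215,165,335,245),98,2)
show("red",((H<6)|(H>174))&(s>180)&(V>80),(280,240,300,255),132)
show("blue",(H>95)&(H<130)&(s>80),(295,165,325,240),105)
show("peelmetal",(s<60)&(V>100),(300,172,320,205),105)
show("shk",(s<75)&(V>60),(224,192,246,218),188)
show("utray",(V<125)&(s>60),(370,212,430,305),40,2)
show("handle",(V<75),(262,222,286,240),150)
show("spice-in",(s<60)&(V>200),(150,230,197,285),5,3)
show("spice-wall",(V<190),(140,225,204,290),45,3)
for n,img,b in(("a",T,(140,150,440,310)),("b",S,(190,160,390,350))):
    c=img["pixels"][b[1]:b[3],b[0]:b[2]]; f=800/(b[2]-b[0]) if n=="a" else 3.1
    cv2.imwrite(f"pics/crop{n}.png",cv2.cvtColor(cv2.resize(c,None,fx=f,fy=f,interpolation=cv2.INTER_CUBIC),cv2.COLOR_RGB2BGR))
E
```

```text
lid (221, 172, 106, 71) [604.4  20.9] [301.  202.8] 89.8
red (288, 245, 4, 6) [485.3 -23.6] [ 8.3 13.9] 89.6
blue (305, 202, 6, 30) [575.1 -76.4] [14.2 83.3] 89.3
peelmetal (307, 173, 8, 20) [674.  -85.5] [20.1 55.5] 84.9
peelmetal (307, 196, 5, 6) [626.7 -81.3] [11.4 14.5] 89.3
shk (227, 197, 16, 16) [597.5 125.2] [42.1 36. ] 44.6
utray (377, 218, 46, 81) [ 459.3 -351. ] [114.3 228.3] 82.0
spice-in (150, 230, 47, 52) [470.7 326.6] [140. 154.] 89.7
spice-in (188, 250, 9, 35) [435.5 266.2] [ 24.  102.2] 89.7
spice-in (150, 278, 34, 7) [393.8 343.2] [99.4 17.9] 89.7
spice-wall (147, 233, 46, 42) [467.5 326. ] [110.1 120.5] 78.3
spice-wall (150, 239, 48, 47) [459.7 313.5] [113.4 137.7] 77.6
```

View pics/cropa.png

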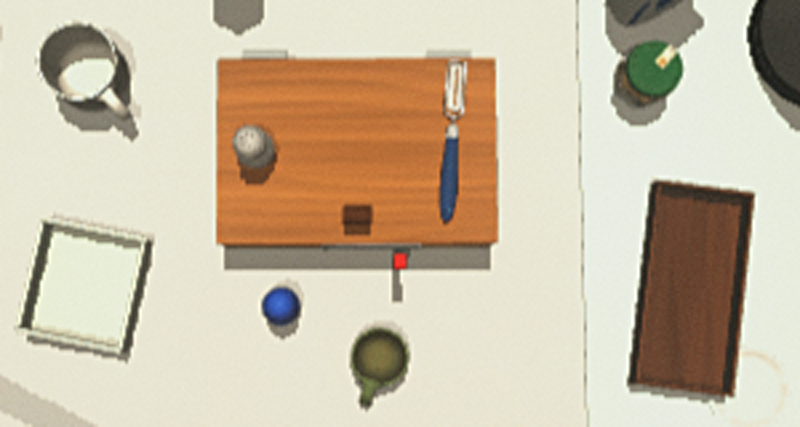

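View pics/cropb.png

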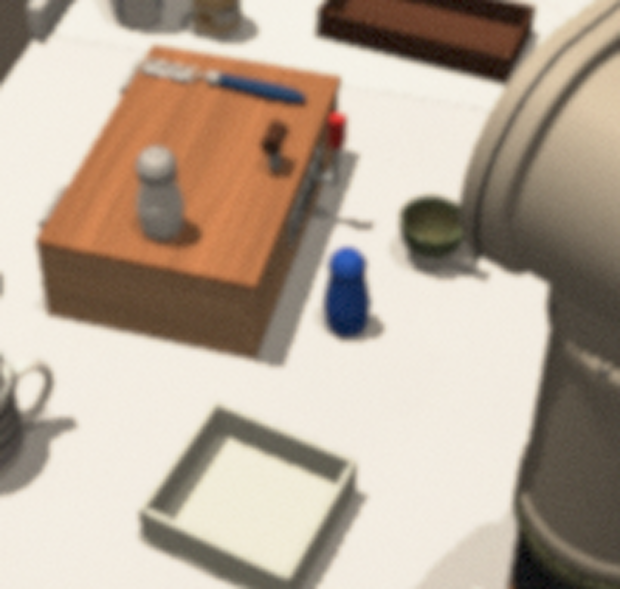

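The crops confirm it. The grey-capped shaker stands on the lid, with its cap at crop-a (249,139), and the blue one is on the worktop in front of the box. The handle is at crop-a (357,218), the red tab at (400,261), and the small cup at (380,355).

```bash
cat >> u.py <<'E'
from scipy.spatial.transform import Rotation as Ro
def go(st,p,yaw,pitch=0):
    A=Ro.from_euler("xyz",st["tcp_rot"],degrees=True); B=Ro.from_euler("xyz",[180,pitch,yaw],degrees=True)
    d=A.inv().apply(np.array(p)-st["tool_pos"])/10; w=np.degrees((A.inv()*B).as_rotvec()); print("shift cm",np.round(d,2),"turn",np.round(w,1))
E
python3 - <<'E'
from u import *; from bench import sensors
T=dict(np.load("top0.npz")); S=dict(np.load("side0.npz"))
a=lambda x,y:(140+x*.375,150+y*.375)
b=lambda x,y:(190+x/3.1,160+y/3.1)
for n,p,z in[("cap",(249,139),182),("handle",(357,213),145),("tab",(400,260),132)]+[("sp",c,45) for c in((47,218),(153,237),(127,357),(22,328))]+[("ut",c,40) for c in((655,182),(753,193),(733,397),(630,385))]+[("peel",c,107) for c in((456,62),(446,221),(451,142))]+[("lid",c,98) for c in((217,58),(495,58),(497,243),(216,243))]+[("cup",(380,350),45),("jar",(655,70),84)]:
    print(n,np.round(ray(T,a(*p),z),1))
for n,p,q in[("cap",(249,139),(156,162)),("handle",(357,213),(274,133)),("tab",(400,258),(337,122)),("peelend",(446,221),(304,99))]: print(n,np.round(tri(T,a(*p),S,b(*q)),1))
go(sensors.sense(),(600,130,235),180)
E
```

```text
cap [605.4 128.1 182. ]
handle [533.4  19.5 145. ]
tab [485.3 -25.  132. ]
sp [538.9 363.3  45. ]
sp [517.2 245.7  45. ]
sp [385.5 272.5  45. ]
sp [417.8 388.   45. ]
ut [ 576.5 -314.3   40. ]
ut [ 563.5 -424.    40. ]
ut [ 337.7 -393.3   40. ]
ut [ 351.5 -280.1   40. ]
peel [699.8 -87.8 107. ]
peel [527.9 -75.  107. ]
peel [612.7 -81.3 107. ]
lid [707.1 170.4  98. ]
lid [ 705.9 -130.9   98. ]
lid [ 504.9 -129.8   98. ]
lid [506.4 170.   98. ]
cup [391.5  -4.9  45. ]
jar [ 694.9 -307.8   84. ]
cap [607.8 129.1 174.4]
handle [535.7  19.8 134.3]
tab [488.5 -25.2 122.2]
peelend [530.8 -74.8 102.1]
shift cm [-50.25 -24.67  -0.43] turn [ -0.1  -0.  -22.8]
```

play_rows(
  motion=[
    [[-4, -2, 0, 0, 0, -4.6], [-8, -4, 0, 0, 0, -9.2], [-12, -6, 0, 0, 0, -13.8], [-16, -8, 0, 0, 0, -18.4], [-20, -10, 0, 0, 0, -22.8]],
  ],
  jaw=0.85,
)

```text
time: 0.6
tool_pos: [379.1, 381.5, 230.9]
tcp_rot: [-180.0, -0.0, -179.8]
ft_force: [0.8, 0.6, -0.2]
finger_gap: 72.6
grip_force: 0.0
```

play_rows(
  motion=[
    [[-3, -3.5, 0, 0, 0, 0], [-6, -7, 0, 0, 0, 0], [-9, -10.5, 0, 0, 0, 0], [-12, -14, 0, 0, 0, 0], [-15, -17.5, 0, 0, 0, 0]],
  ],
)

```text
time: 1.1
tool_pos: [529.0, 206.3, 230.9]
tcp_rot: [-180.0, -0.0, 180.0]
ft_force: [1.0, 0.4, 0.8]
finger_gap: 72.6
grip_force: 0.0
```

Run:
```python
from u import *; from bench import sensors
s=sensors.sense(); print(s["time"],np.round(s["tool_pos"],1),np.round(s["tcp_rot"],1),s["finger_gap"])
go(s,(605.5,128,131),180)
```

```text
1.1 [529.  206.3 230.9] [-180.   -0.  180.] 72.60583626086529
shift cm [-7.66 -7.82  9.99] turn [-0. -0. -0.]
```

play_rows(
  motion=[
    [[-4, -4, 0, 0, 0, 0], [-7.65, -7.8, 0, 0, 0, 0], [-7.65, -7.8, 3.5, 0, 0, 0], [-7.65, -7.8, 7, 0, 0, 0], [-7.65, -7.8, 10, 0, 0, 0]],
  ],
)

```text
time: 1.6
tool_pos: [604.3, 128.9, 128.7]
tcp_rot: [-180.0, -0.1, 179.9]
ft_force: [-0.3, -0.3, -1.3]
finger_gap: 72.8
grip_force: 0.0
```

play_rows(
  motion=[
    [[0, 0, 0, 0, 0, 0], [0, 0, 0, 0, 0, 0], [0, 0, 0, 0, 0, 0], [0, 0, 0, 0, 0, 0], [0, 0, 0, 0, 0, 0]],
  ],
  jaw=0,
  squeeze=25,
)

```text
time: 2.1
tool_pos: [605.6, 130.2, 133.1]
tcp_rot: [180.0, 0.1, 180.0]
ft_force: [0.4, -0.7, -1.4]
finger_gap: 38.1
grip_force: 24.9
```

play_rows(
  motion=[
    [[0, 0, -2.5, 0, 0, 0], [0, 0, -5, 0, 0, 0], [2, 3, -6, 0, 0, 2], [5, 6.5, -6, 0, 0, 5], [8, 10, -6, 0, 0, 8]],
  ],
)

```text
time: 2.6
tool_pos: [524.7, 230.9, 192.9]
tcp_rot: [179.9, 0.1, 171.8]
ft_force: [-0.4, 1.4, -1.5]
finger_gap: 38.1
grip_force: 25.2
```

Run:
```python
from u import *; from bench import sensors
s=sensors.sense(); print(s["time"],np.round(s["tool_pos"],1),np.round(s["tcp_rot"],1),s["finger_gap"],s["grip_force"])
go(s,(465,317,130),168.5)
```

```text
2.6 [524.7 230.9 192.9] [1.799e+02 1.000e-01 1.718e+02] 38.1334355672092 25.19739227827813
shift cm [7.16 7.65 6.29] turn [0.1 0.1 3.3]
```

play_rows(
  motion=[
    [[3.5, 3.8, 0, 0, 0, 1.6], [7.15, 7.65, 0, 0, 0, 3.3], [7.15, 7.65, 4, 0, 0, 3.3], [7.15, 7.65, 8, 0, 0, 3.3], [7.15, 7.65, 12, 0, 0, 3.3]],
  ],
)

```text
time: 3.1
tool_pos: [464.9, 317.0, 71.5]
tcp_rot: [179.9, 0.1, 168.8]
ft_force: [-0.2, -0.4, -1.3]
finger_gap: 37.7
grip_force: 25.2
```

play_rows(
  motion=[
    [[0, 0, 1, 0, 0, 0], [0, 0, 2, 0, 0, 0], [0, 0, 2.4, 0, 0, 0], [0, 0, 2.4, 0, 0, 0]],
  ],
)

```text
time: 3.5
tool_pos: [465.9, 316.2, 48.8]
tcp_rot: [179.9, 0.1, 168.6]
ft_force: [0.8, -1.7, -1.2]
finger_gap: 38.2
grip_force: 25.3
```

Run:
```python
from u import *; from bench import sensors,optics
s=sensors.sense(); print(s["time"],np.round(s["tool_pos"],1),np.round(s["tcp_rot"],1),s["ft_force"])
S=optics.snapshot("side"); c=S["pixels"][220:400,180:400]
cv2.imwrite("pics/s1.png",cv2.cvtColor(cv2.resize(c,None,fx=3,fy=3),cv2.COLOR_RGB2BGR))
```

```text
3.5 [465.9 316.2  48.8] [1.799e+02 1.000e-01 1.686e+02] [ 0.84523149 -1.67124329 -1.16210812]
```

View pics/s1.png

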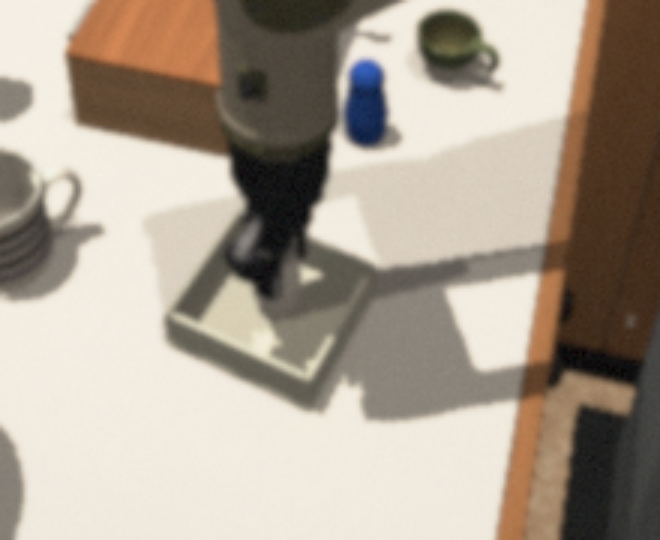

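The shaker is still gripped and hangs inside the spice tray's walls at about crop (285,285). I'll lower it to contact.

play_rows(
  motion=[
    [[0, 0, 0.4, 0, 0, 0], [0, 0, 0.6, 0, 0, 0], [0, 0, 0.8, 0, 0, 0], [0, 0, 0.8, 0, 0, 0]],
  ],
)

```text
time: 3.95
tool_pos: [465.0, 315.8, 39.5]
tcp_rot: [180.0, 0.0, 168.7]
ft_force: [-0.2, 0.7, -0.3]
finger_gap: 38.1
grip_force: 25.4
```

play_rows(
  motion=[
    [[0, 0, 0.1, 0, 0, 0], [0, 0, 0.2, 0, 0, 0], [0, 0, 0.2, 0, 0, 0]],
  ],
)

```text
time: 4.25
tool_pos: [466.1, 315.8, 39.3]
tcp_rot: [180.0, 0.1, 168.6]
ft_force: [-2.5, -4.7, 13.2]
finger_gap: 37.9
grip_force: 27.5
```

Contact with the tray floor. I'll release with a modest opening and rise straight up.

play_rows(
  motion=[
    [[0, 0, 0, 0, 0, 0], [0, 0, 0, 0, 0, 0], [0, 0, 0, 0, 0, 0], [0, 0, 0, 0, 0, 0]],
  ],
  jaw=0.75,
)

```text
time: 4.65
tool_pos: [464.5, 315.7, 37.0]
tcp_rot: [-180.0, -0.0, 168.7]
ft_force: [0.1, -0.1, 0.3]
finger_gap: 64.0
grip_force: 0.0
```

play_rows(
  motion=[
    [[0, 0, -2, 0, 0, 0], [0, 0, -5, 0, 0, 0], [0, 0, -9, 0, 0, 0], [0, 0, -13.5, 0, 0, 0], [0, 0, -18, 0, 0, 0]],
  ],
)

```text
time: 5.15
tool_pos: [464.2, 315.5, 218.4]
tcp_rot: [-180.0, -0.0, 168.7]
ft_force: [1.6, 0.5, 0.6]
finger_gap: 64.1
grip_force: 0.0
```

Run:
```python
from u import *; from bench import sensors,optics
s=sensors.sense(); print(s["time"],np.round(s["tool_pos"],1),np.round(s["tcp_rot"],1),s["ft_force"])
go(s,(605,-80.5,220),175)
S=optics.snapshot("side"); c=S["pixels"][220:400,180:400]
cv2.imwrite("pics/s2.png",cv2.cvtColor(cv2.resize(c,None,fx=3,fy=3),cv2.COLOR_RGB2BGR))
```

```text
5.15 [464.2 315.5 218.4] [-180.    -0.   168.7] [1.6405337  0.50816242 0.63743053]
shift cm [-21.6  -36.05  -0.15] turn [-0.  -0.1 -6.3]
```

View pics/s2.png

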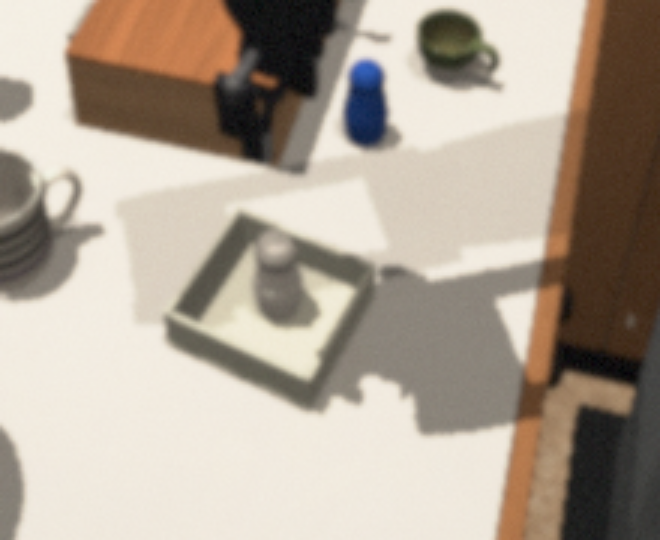

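The shaker stands upright in the spice tray at about crop (277,280). Next is the peeler.

play_rows(
  motion=[
    [[-2.4, -4, 0, 0, 0, 0], [-4.8, -8, 0, 0, 0, 0], [-7.2, -12, 0, 0, 0, 0], [-9.6, -16, 0, 0, 0, 0], [-12, -20, 0, 0, 0, 0]],
  ],
)

```text
time: 5.7
tool_pos: [543.3, 94.4, 217.0]
tcp_rot: [180.0, 0.0, 168.7]
ft_force: [1.4, -0.3, 0.1]
finger_gap: 64.1
grip_force: 0.0
```

play_rows(
  motion=[
    [[-2.5, -4, 0, 0, 0, -1.8], [-5, -8, 0, 0, 0, -3.6], [-7.5, -12, 0, 0, 0, -5.4], [-10.1, -16, 0, 0, 0, -7], [-10.1, -16, 4, 0, 0, -7]],
  ],
)

```text
time: 6.2
tool_pos: [615.8, -87.4, 183.2]
tcp_rot: [-179.8, 0.7, 175.4]
ft_force: [2.5, -0.2, 0.4]
finger_gap: 64.2
grip_force: 0.0
```

Run:
```python
from u import *; from bench import sensors,optics
s=sensors.sense(); print(s["time"],np.round(s["tool_pos"],1),np.round(s["tcp_rot"],1),s["ft_force"])
go(s,(610,-81,101),175.7)
```

```text
6.2 [615.8 -87.4 183.2] [-179.8    0.7  175.4] [ 2.50607902 -0.19420895  0.40873585]
shift cm [0.73 0.63 8.21] turn [-0.2  0.7 -0.3]
```

play_rows(
  motion=[
    [[0, 0, 2, 0, 0, 0], [0, 0, 3, 0, 0, 0], [0, 0, 3, 0, 0, 0]],
  ],
)

```text
time: 6.5
tool_pos: [609.3, -80.3, 145.2]
tcp_rot: [180.0, -0.2, 175.7]
ft_force: [0.0, -0.3, 0.4]
finger_gap: 63.9
grip_force: 0.0
```

play_rows(
  motion=[
    [[0, 0, 2, 0, 0, 0], [0, 0, 3.5, 0, 0, 0], [0, 0, 4.2, 0, 0, 0], [0, 0, 4.4, 0, 0, 0], [0, 0, 4.4, 0, 0, 0]],
  ],
  jaw=0.5,
)

```text
time: 7.0
tool_pos: [610.7, -80.6, 103.6]
tcp_rot: [-180.0, 0.0, 175.7]
ft_force: [0.3, -0.1, 0.7]
finger_gap: 42.8
grip_force: 0.0
```

play_rows(
  motion=[
    [[0, 0, 0, 0, 0, 0], [0, 0, 0, 0, 0, 0], [0, 0, 0, 0, 0, 0], [0, 0, 0, 0, 0, 0]],
  ],
  jaw=0,
  squeeze=40,
)

```text
time: 7.4
tool_pos: [611.3, -80.8, 104.5]
tcp_rot: [-180.0, 0.1, 175.6]
ft_force: [-1.5, 1.1, 6.4]
finger_gap: 17.8
grip_force: 41.0
```

play_rows(
  motion=[
    [[0, 0, -2, 0, 0, 0], [0, 0, -5, 0, 0, 0], [0, 0, -8, 0, 0, 0], [1.5, -3, -10, 0, 0, 0], [3.4, -7, -10, 0, 0, 0]],
  ],
)

```text
time: 7.9
tool_pos: [573.5, -147.8, 207.6]
tcp_rot: [-179.9, 0.4, 175.8]
ft_force: [0.9, -1.7, -1.3]
finger_gap: 17.6
grip_force: 40.3
```

play_rows(
  motion=[
    [[2, -4.2, 0, 0, 0, 1], [4, -8.4, 0, 0, 0, 2], [6, -12.6, 0, 0, 0, 3], [8, -16.8, 0, 0, 0, 3.9], [10, -21.2, 0, 0, 0, 3.9]],
  ],
)

```text
time: 8.4
tool_pos: [454.3, -352.9, 203.2]
tcp_rot: [180.0, 0.0, 171.7]
ft_force: [1.6, -0.1, 0.0]
finger_gap: 17.5
grip_force: 40.3
```

play_rows(
  motion=[
    [[0, 0, 3, 0, 0, 0], [0, 0, 7, 0, 0, 0], [0, 0, 11, 0, 0, 0], [0, 0, 14, 0, 0, 0], [0, 0, 14, 0, 0, 0]],
  ],
)

```text
time: 8.9
tool_pos: [452.1, -348.7, 57.6]
tcp_rot: [179.7, -0.5, 171.7]
ft_force: [-0.8, 0.4, -0.7]
finger_gap: 17.8
grip_force: 40.3
```

Run:
```python
from u import *; from bench import sensors,optics
s=sensors.sense(); print(s["time"],np.round(s["tool_pos"],1),np.round(s["tcp_rot"],1),s["ft_force"])
go(s,(456,-352,14),171.8)
S=optics.snapshot("side"); c=S["pixels"][100:250,240:440]
cv2.imwrite("pics/s3.png",cv2.cvtColor(cv2.resize(c,None,fx=3,fy=3),cv2.COLOR_RGB2BGR))
```

```text
8.9 [ 452.1 -348.7   57.6] [179.7  -0.5 171.7] [-0.79659489  0.44905985 -0.66528417]
shift cm [-0.47 -0.29  4.35] turn [ 0.3 -0.5 -0.1]
```

View pics/s3.png

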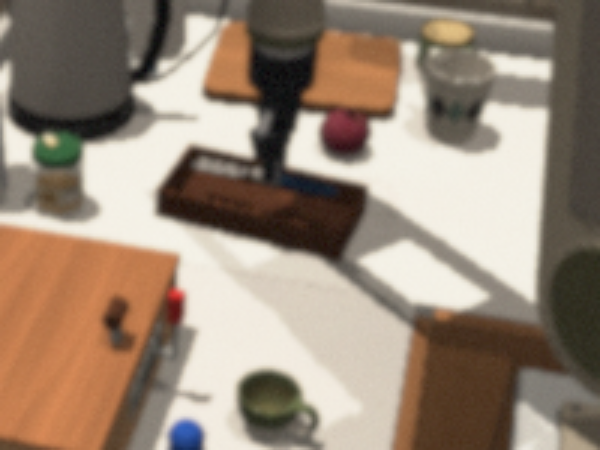

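The peeler is held level and lines up with the utensil tray (crop 195–335, about 170). I'll lower it.

play_rows(
  motion=[
    [[-0.2, 0, 2, 0, 0, 0], [-0.2, 0, 3.2, 0, 0, 0], [-0.2, 0, 4, 0, 0, 0], [-0.2, 0, 4.3, 0, 0, 0], [-0.2, 0, 4.3, 0, 0, 0]],
  ],
)

```text
time: 9.45
tool_pos: [457.6, -352.0, 20.5]
tcp_rot: [180.0, -0.0, 171.8]
ft_force: [-0.0, -0.1, -1.3]
finger_gap: 17.7
grip_force: 40.3
```

play_rows(
  motion=[
    [[0, 0, 0.1, 0, 0, 0], [0, 0, 0.2, 0, 0, 0], [0, 0, 0.2, 0, 0, 0]],
  ],
)

```text
time: 9.75
tool_pos: [457.7, -352.1, 18.6]
tcp_rot: [-180.0, 0.0, 171.8]
ft_force: [-0.7, 0.6, -0.6]
finger_gap: 17.6
grip_force: 40.3
```

play_rows(
  motion=[
    [[0, 0, 0.2, 0, 0, 0], [0, 0, 0.4, 0, 0, 0], [0, 0, 0.6, 0, 0, 0], [0, 0, 0.6, 0, 0, 0]],
  ],
)

```text
time: 10.15
tool_pos: [457.2, -351.8, 11.8]
tcp_rot: [180.0, -0.0, 171.7]
ft_force: [-0.7, 0.2, -1.3]
finger_gap: 17.7
grip_force: 40.3
```

play_rows(
  motion=[
    [[0, 0, 0.1, 0, 0, 0], [0, 0, 0.2, 0, 0, 0], [0, 0, 0.2, 0, 0, 0]],
  ],
)

```text
time: 10.45
tool_pos: [457.5, -352.0, 11.5]
tcp_rot: [180.0, -0.0, 171.8]
ft_force: [-4.8, 4.5, 10.9]
finger_gap: 17.5
grip_force: 41.7
```

play_rows(
  motion=[
    [[0, 0, 0, 0, 0, 0], [0, 0, 0, 0, 0, 0], [0, 0, 0, 0, 0, 0], [0, 0, 0, 0, 0, 0]],
  ],
  jaw=0.5,
)

```text
time: 10.85
tool_pos: [457.5, -352.0, 10.1]
tcp_rot: [180.0, -0.0, 171.8]
ft_force: [-0.5, -0.6, 0.1]
finger_gap: 42.9
grip_force: 0.0
```

play_rows(
  motion=[
    [[0, 0, -2, 0, 0, 0], [0, 0, -5, 0, 0, 0], [0, 0, -9, 0, 0, 0], [0, 0, -13.5, 0, 0, 0], [0, 0, -18, 0, 0, 0]],
  ],
)

```text
time: 11.35
tool_pos: [457.2, -351.7, 191.6]
tcp_rot: [180.0, -0.0, 171.8]
ft_force: [0.4, -1.1, -0.9]
finger_gap: 42.4
grip_force: 0.0
```

Run:
```python
from u import *; from bench import sensors,optics
T=optics.snapshot("top"); c=T["pixels"][150:310,140:440]
cv2.imwrite("pics/s4.png",cv2.cvtColor(cv2.resize(c,None,fx=8/3,fy=8/3),cv2.COLOR_RGB2BGR))
s=sensors.sense(); print(s["time"],np.round(s["tool_pos"],1),np.round(s["tcp_rot"],1),s["ft_force"])
go(s,(532,20,200),180)
```

```text
11.4 [ 460.3 -354.5  201.3] [-179.6    0.5  171.8] [ 2.59426529 -1.2398305   7.72668709]
shift cm [-1.73 38.09 -0.1 ] turn [-0.4  0.5 -8.2]
```

View pics/s4.png

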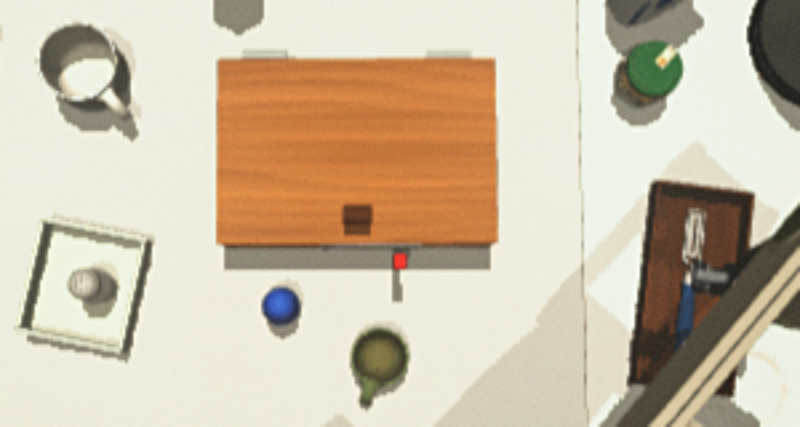

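The top view shows the shaker in the white tray at crop (88,284). The peeler lies in the dark tray at (690,275), and the lid is clear. Next, the handle at (357,218).

play_rows(
  motion=[
    [[-0.2, 4, 0, 0, 0, 0], [-0.4, 8.5, 0, 0, 0, 0], [-0.6, 13, 0, 0, 0, 0], [-0.8, 17.5, 0, 0, 0, 0], [-1.1, 22, 0, 0, 0, 0]],
  ],
  jaw=0.7,
)

```text
time: 11.9
tool_pos: [500.0, -134.2, 190.1]
tcp_rot: [-180.0, 0.0, 171.7]
ft_force: [1.1, 0.3, -0.7]
finger_gap: 59.6
grip_force: 0.0
```

play_rows(
  motion=[
    [[-0.3, 4, 0, 0, 0, -2], [-0.6, 8, 0, 0, 0, -4], [-0.8, 12, 0, 0, 0, -6], [-1, 15.9, 0, 0, 0, -8.2], [-1, 15.9, 0, 0, 0, -8.2]],
  ],
)

```text
time: 12.4
tool_pos: [533.0, 24.4, 190.0]
tcp_rot: [179.9, 0.0, -179.7]
ft_force: [-0.3, -0.7, 0.8]
finger_gap: 60.2
grip_force: 0.0
```

play_rows(
  motion=[
    [[0, 0, 2, 0, 0, 0], [0, 0, 2, 0, 0, 0]],
  ],
)

```text
time: 12.6
tool_pos: [531.0, 20.1, 167.5]
tcp_rot: [-180.0, -0.3, 180.0]
ft_force: [-0.9, -0.4, -0.3]
finger_gap: 59.9
grip_force: 0.0
```

play_rows(
  motion=[
    [[0, 0, 2, 0, 0, 0], [0, 0, 4, 0, 0, 0], [0, 0, 5.2, 0, 0, 0], [0, 0, 5.6, 0, 0, 0], [0, 0, 5.6, 0, 0, 0]],
  ],
)

```text
time: 13.1
tool_pos: [532.4, 19.7, 114.1]
tcp_rot: [180.0, -0.1, 179.9]
ft_force: [-0.1, 0.4, 0.2]
finger_gap: 59.4
grip_force: 0.0
```

play_rows(
  motion=[
    [[0, 0, 0, 0, 0, 0], [0, 0, 0, 0, 0, 0], [0, 0, 0, 0, 0, 0], [0, 0, 0, 0, 0, 0], [0, 0, 0, 0, 0, 0]],
  ],
  jaw=0,
  squeeze=40,
)

```text
time: 13.6
tool_pos: [533.5, 22.0, 116.0]
tcp_rot: [179.8, 0.1, 180.0]
ft_force: [-1.8, 8.6, 5.4]
finger_gap: 29.5
grip_force: 40.2
```

play_rows(
  motion=[
    [[0, 0, -0.2, 0, 0, 0], [0, 0, -0.4, 0, 0, 0], [0, 0, -0.6, 0, 0, 0], [0, 0, -0.6, 0, 0, 0], [0, 0, -0.6, 0, 0, 0]],
  ],
)

```text
time: 14.1
tool_pos: [534.4, 22.0, 120.1]
tcp_rot: [179.8, 0.2, 180.0]
ft_force: [13.6, 9.1, -14.7]
finger_gap: 29.5
grip_force: 43.0
```

play_rows(
  motion=[
    [[0, 0, -0.2, 0, 0, 0], [0, 0, -0.3, 0, 0, 0], [0, 0, -0.3, 0, 0, 0]],
  ],
)

```text
time: 14.4
tool_pos: [534.3, 22.0, 120.7]
tcp_rot: [179.8, 0.2, 180.0]
ft_force: [25.6, 8.7, -34.4]
finger_gap: 29.1
grip_force: 42.9
```

A pull of about 35 N moved the handle only 4–5 mm, so the lid is caught. I'll let it down and go to the release.

play_rows(
  motion=[
    [[0, 0, 0.3, 0, 0, 0], [0, 0, 0.6, 0, 0, 0], [0, 0, 0.9, 0, 0, 0], [0, 0, 0.9, 0, 0, 0]],
  ],
)

```text
time: 14.8
tool_pos: [533.4, 22.0, 116.2]
tcp_rot: [179.8, 0.1, -180.0]
ft_force: [-4.8, 8.9, 8.3]
finger_gap: 29.4
grip_force: 48.1
```

play_rows(
  motion=[
    [[0, 0, 0, 0, 0, 0], [0, 0, 0, 0, 0, 0], [0, 0, 0, 0, 0, 0], [0, 0, 0, 0, 0, 0]],
  ],
  jaw=0.6,
)

```text
time: 15.2
tool_pos: [532.7, 19.8, 114.3]
tcp_rot: [-180.0, 0.0, 179.9]
ft_force: [-0.1, 0.1, -0.2]
finger_gap: 51.1
grip_force: 0.0
```

play_rows(
  motion=[
    [[0, 0, -2.5, 0, 0, 0], [0, 0, -5, 0, 0, 0], [2.5, -2.2, -5, 0, 0, 0], [4.9, -4.5, -5, 0, 0, 0], [4.9, -4.5, -5, 0, 0, 0]],
  ],
  jaw=0.5,
)

```text
time: 15.7
tool_pos: [481.6, -26.8, 164.0]
tcp_rot: [-179.9, -0.1, 179.8]
ft_force: [1.0, -0.5, -1.3]
finger_gap: 42.6
grip_force: 0.0
```

Run:
```python
from u import *; from bench import sensors,optics
s=sensors.sense(); print(s["time"],np.round(s["tool_pos"],1),np.round(s["tcp_rot"],1),s["ft_force"])
go(s,(483,-25,110),180)
S=optics.snapshot("side"); c=S["pixels"][150:270,210:370]
cv2.imwrite("pics/s5.png",cv2.cvtColor(cv2.resize(c,None,fx=4,fy=4),cv2.COLOR_RGB2BGR))
```

```text
15.7 [481.6 -26.8 164. ] [-1.799e+02 -1.000e-01  1.798e+02] [ 0.98422667 -0.48532859 -1.31342322]
shift cm [-0.15  0.19  5.4 ] turn [-0.1 -0.1 -0.2]
```

View pics/s5.png

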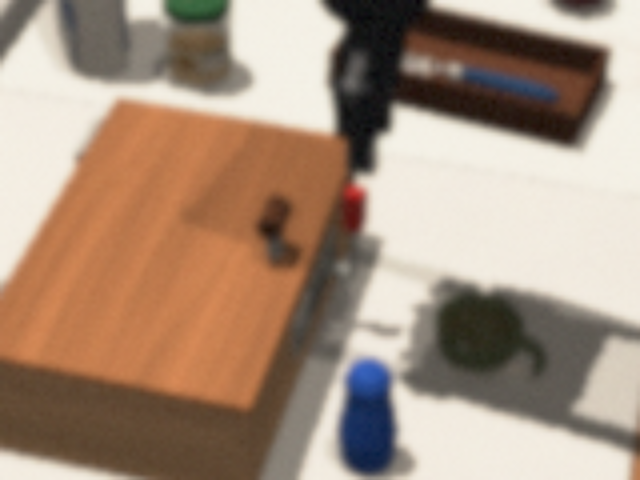

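The lid is down. The open fingers are right above the red tab at crop (353,208), so I'll descend and pinch it.

play_rows(
  motion=[
    [[0, 0.1, 2, 0, 0, 0], [0, 0.1, 4, 0, 0, 0], [0, 0.1, 5.2, 0, 0, 0], [0, 0.1, 5.2, 0, 0, 0]],
  ],
)

```text
time: 16.15
tool_pos: [482.4, -23.4, 110.2]
tcp_rot: [180.0, -0.2, 180.0]
ft_force: [0.2, -0.7, 0.9]
finger_gap: 42.8
grip_force: 0.0
```

play_rows(
  motion=[
    [[0, 0, 0, 0, 0, 0], [0, 0, 0, 0, 0, 0], [0, 0, 0, 0, 0, 0], [0, 0, 0, 0, 0, 0]],
  ],
  jaw=0,
)

```text
time: 16.55
tool_pos: [484.5, -23.1, 113.6]
tcp_rot: [179.9, 0.1, 180.0]
ft_force: [-0.5, 5.2, 0.1]
finger_gap: 12.8
grip_force: 43.2
```

play_rows(
  motion=[
    [[0, 0.7, 0, 0, 0, 0], [0, 1.4, 0, 0, 0, 0], [0, 2.1, 0, 0, 0, 0], [0, 2.8, 0, 0, 0, 0], [0, 3.2, 0, 0, 0, 0]],
  ],
)

```text
time: 17.05
tool_pos: [484.4, 8.0, 113.6]
tcp_rot: [-179.9, 0.1, 180.0]
ft_force: [-4.1, -17.1, 8.6]
finger_gap: 12.6
grip_force: 44.2
```

play_rows(
  motion=[
    [[0, 0.1, 0, 0, 0, 0], [0, 0.2, 0, 0, 0, 0], [0, 0.2, 0, 0, 0, 0]],
  ],
)

```text
time: 17.35
tool_pos: [484.4, 7.9, 113.6]
tcp_rot: [-179.7, 0.1, 179.9]
ft_force: [-2.4, -15.1, 6.6]
finger_gap: 12.5
grip_force: 43.9
```

The tab travelled 31 mm and hit its stop. I'll let go and return to the handle.

play_rows(
  motion=[
    [[0, -0.2, 0, 0, 0, 0], [0, -0.2, 0, 0, 0, 0], [0, -0.2, 0, 0, 0, 0], [0, -0.2, 0, 0, 0, 0]],
  ],
  jaw=0.4,
)

```text
time: 17.75
tool_pos: [483.5, 8.6, 112.1]
tcp_rot: [180.0, -0.0, 180.0]
ft_force: [-0.5, -0.9, 0.5]
finger_gap: 33.8
grip_force: 0.0
```

play_rows(
  motion=[
    [[0, 0, -2.5, 0, 0, 0], [0, 0, -5.5, 0, 0, 0], [-2.5, 0.6, -5.5, 0, 0, 0], [-5, 1.2, -5.5, 0, 0, 0], [-5, 1.2, -5.5, 0, 0, 0]],
  ],
  jaw=0.7,
)

```text
time: 18.25
tool_pos: [535.7, 20.8, 167.4]
tcp_rot: [180.0, 0.1, 180.0]
ft_force: [-0.4, -0.0, 0.1]
finger_gap: 59.7
grip_force: 0.0
```

play_rows(
  motion=[
    [[0, 0, 0, 0, 0, 0], [0, 0, 0, 0, 0, 0]],
  ],
)

```text
time: 18.45
tool_pos: [532.9, 20.1, 166.8]
tcp_rot: [180.0, -0.1, 180.0]
ft_force: [0.2, 0.5, -0.9]
finger_gap: 59.6
grip_force: 0.0
```

play_rows(
  motion=[
    [[0, 0.1, 2, 0, 0, 0], [0, 0.1, 4, 0, 0, 0], [0, 0.1, 5, 0, 0, 0], [0, 0.1, 5.2, 0, 0, 0], [0, 0.1, 5.2, 0, 0, 0]],
  ],
)

```text
time: 18.95
tool_pos: [533.4, 21.0, 115.5]
tcp_rot: [180.0, -0.0, 179.9]
ft_force: [0.6, 0.1, -0.0]
finger_gap: 59.9
grip_force: 0.0
```

play_rows(
  motion=[
    [[0, 0, 0, 0, 0, 0], [0, 0, 0, 0, 0, 0], [0, 0, 0, 0, 0, 0], [0, 0, 0, 0, 0, 0], [0, 0, 0, 0, 0, 0]],
  ],
  jaw=0,
  squeeze=50,
)

```text
time: 19.45
tool_pos: [534.5, 22.1, 116.8]
tcp_rot: [179.9, 0.1, 180.0]
ft_force: [-1.9, 4.4, 4.7]
finger_gap: 29.1
grip_force: 49.8
```

play_rows(
  motion=[
    [[0, 0, -0.3, 0, 0, 0], [0, 0, -0.6, 0, 0, 0], [0, 0, -1, 0, 0, 0], [0, 0, -1, 0, 0, 0]],
  ],
)

```text
time: 19.85
tool_pos: [536.7, 22.0, 127.0]
tcp_rot: [179.9, 0.4, 180.0]
ft_force: [13.3, 5.9, -7.8]
finger_gap: 28.8
grip_force: 50.2
```

The lid lifts freely now: up 10 mm with little force. I'll follow the hinge arc.

play_rows(
  motion=[
    [[-0.76, 0, -1.4, 0, 0, 0], [-1.26, 0, -2.55, 0, 0, 0], [-1.84, 0, -3.66, 0, 0, 0], [-2.49, 0, -4.73, 0, 0, 0], [-3.42, 0, -6, 0, 0, 0]],
  ],
)

```text
time: 20.35
tool_pos: [567.2, 22.0, 184.9]
tcp_rot: [179.9, -0.1, 180.0]
ft_force: [2.1, 5.1, -6.9]
finger_gap: 28.9
grip_force: 49.8
```

play_rows(
  motion=[
    [[-1.03, 0, -1.19, 0, 0, 0], [-2.16, 0, -2.28, 0, 0, 0], [-3.38, 0, -3.27, 0, 0, 0], [-4.68, 0, -4.15, 0, 0, 0], [-6.05, 0, -4.91, 0, 0, 0]],
  ],
)

```text
time: 20.85
tool_pos: [627.9, 21.9, 234.7]
tcp_rot: [179.9, -0.1, 180.0]
ft_force: [-2.5, 5.1, -3.4]
finger_gap: 28.6
grip_force: 49.7
```

play_rows(
  motion=[
    [[-0.7, 0, -0.3, 0, 0, 0], [-1.44, 0, -0.64, 0, 0, 0], [-2.32, 0, -0.96, 0, 0, 0], [-2.32, 0, -0.96, 0, 0, 0], [-2.32, 0, -0.96, 0, 0, 0]],
  ],
)

```text
time: 21.35
tool_pos: [651.2, 21.8, 244.4]
tcp_rot: [179.9, -0.1, 180.0]
ft_force: [-3.7, 4.5, 1.3]
finger_gap: 28.7
grip_force: 51.4
```

play_rows(
  motion=[
    [[0, 0, 0, 0, 0, 0], [0, 0, 0, 0, 0, 0], [0, 0, 0, 0, 0, 0], [0, 0, 0, 0, 0, 0], [0, 0, 0, 0, 0, 0]],
  ],
)

```text
time: 21.85
tool_pos: [651.0, 21.8, 244.4]
tcp_rot: [179.9, -0.0, 180.0]
ft_force: [-3.5, 4.5, 1.3]
finger_gap: 28.8
grip_force: 51.4
```

Run:
```python
from u import *; from bench import sensors,optics
s=sensors.sense(); print(s["time"],np.round(s["tool_pos"],1),np.round(s["tcp_rot"],1),s["grip_force"],np.round(s["qd"],2))
S=optics.snapshot("side"); c=S["pixels"][90:390,180:400]
cv2.imwrite("pics/s6.png",cv2.cvtColor(cv2.resize(c,None,fx=2,fy=2),cv2.COLOR_RGB2BGR))
```

```text
21.85 [651.   21.8 244.4] [179.9  -0.  180. ] 51.38787388801575 [ 0.    0.03  0.06  0.12 -0.05 -0.06]
```

View pics/s6.png

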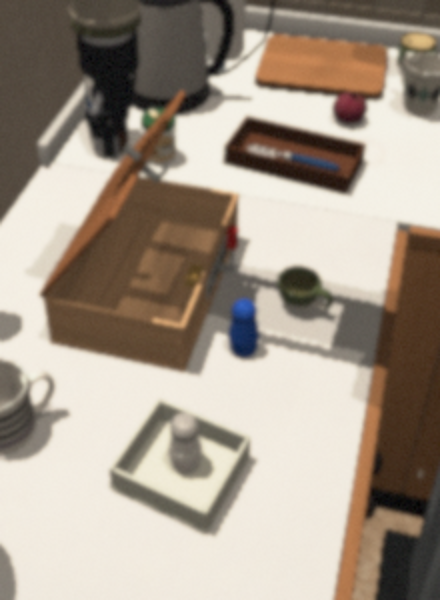

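The lid is held open at about 58° and still. The shaker at crop (185,445) and the peeler at (290,158) are in their trays, and the mug, jar and cup are undisturbed. Handing in.

```bash
python3 -c "
from bench import job
print(job.hand_in())"
```

```text
the job is handed in; nothing more can be done
None
```

I handed the job in with the lid held open and still at about 58°, the shaker upright in the spice tray and the peeler in the utensil tray; the first tug showed the lid was caught, so I slid the release fully left before raising it, and the mug, jar and cup look unmoved (no verdict came back).

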